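# Turn the flange on the packing fixture until its notch faces the mark

## Robot

A 7-joint arm with a two-finger parallel gripper is mounted at the origin on the work surface. World frame = base frame: x ahead of the robot, y to its left, z up, the work surface at z = 0. Lengths are in m, angles in rad, forces in N, time in s.
With the tool pointing down it reaches from about 0.425 to 0.925 m from the base axis. Payload 6.8 kg.
Tool frame: the origin (TCP) lies on the mounting face of the last link; the fingertips stand 182 mm ahead of it and the grasp point (between the pads) lies 163 mm ahead of it; y points along the fingers, z is the direction in which the jaws open and shut, and the axes are right-handed (so a half turn about y gives the same grasp; the last joint's range is limited). The gripper opens to 88 mm and grips with 3 to 60 N. Pads are 20 mm wide; open, the fingers measure 115 mm over their backs; the gripper's body (75 mm by 178 mm) begins 61 mm behind the grasp point.
Start: joints at [0.996, 0.477, 0.022, 1.555, -0.011, 1.109, -0.083], TCP at [0.304, -0.603, 0.405] pointing down, gripper open.
Joint ranges: [-2.96, 2.96], [-0.34, 2.1], [-1.41, 1.46], [0.24, 2.44], [-1.37, 4.51], [0.17, 1.92], [-2.96, 2.96]. Speed limits (rad/s): [2.39, 2.39, 3.14, 3.14, 3.14, 3.14, 3.14].

## Interface

Orientations are given as [roll, pitch, yaw] about the fixed x, y, z axes, in that order (R = Rz(yaw) Ry(pitch) Rx(roll)).
In Python, from cell import env gives the robot as it stands.
- The arm moves only by the tool send_rows, never from a script. Its argument "rows" is a list of rows, each a list of 3 entries, a list of its own where there are three numbers: the shift along the world's x, y, z in cm, then the turn, a rotation vector about the world's x, y, z in rad, then the closure in counts, from 0 (fully open) to 255 (shut). In form: [[[dx, dy, dz], [rx, ry, rz], jaw], ...]. A call has 1 to 8 rows; each row is the pose to reach, as a shift and turn from the pose measured when the call began; what a row does not reach only later rows make up. A row lasts 1/8 s, in which the tool goes at most 62.5 mm and 10.7 degrees, less where a joint would pass 70% of its speed; a pose out of reach is approached as far as the arm can. A call with a gripper value outside its range is refused whole. The fingers move at their own pace and stop on an object; the grip force is fixed at half the most. Time passes only in rows, so rows that repeat a pose let the fingers close. It gives the time, the measured TCP pose, the force and the opening at its end, in the units of the state.
- env.get_obs(): the state, without advancing time (a new reading comes with each control period).
- env.read_camera(name): name is "scene" or "top" or "wrist"; returns a dict with "image" (400x640x3 uint8, blue, green, red), "intrinsics" (3x3 intrinsics, pixels), "xyz" and "rotation" of the camera in the world; the wrist camera has in their place "mount" (4x4, takes a point from camera to tool coordinates, whose origin is the TCP and whose axes are the tool frame's). Camera axes: x right, y down, z forward; pixel columns grow to the right and rows downward; lengths in m; the calibration is good to about 2 mm. A picture is of the moment at which its call begins: read the wrist's pose just before it. There is no depth.
- env.job_done(): hands the job in, once; it reports no verdict.
The state is a dict: "t": time; "q": joint angles; "qvel": joint speeds; "joint_efforts": joint torques, N m; "position": TCP position; "orientation": TCP orientation; "ft_force": force on the tool from outside, world axes, zero at the start; "ft_torque": the same for the moment, N m; "finger_gap": opening from 0.0 (shut) to 1.0 (fully open).
Only numpy, scipy, OpenCV 4.12 (cv2) and the standard library are available. Lean on these libraries where they do the work, as an engineer would, in place of code of your own. Each camera call takes 0.05 s, during which the arm holds its last target.

## Task

The spare-part flange sits turned the wrong way on its packing fixture, so the carton insert will not go over it. Turn the flange round on its spigot, by pushing at its ears or edge as you like, until its notch faces the yellow mark, with the whole width of the mark within the notch, and leave it lying flat on its seat. Do not lift it off the spigot, and leave the carton, the parts box, the wrap roll and the tape dispenser where they are.

Things in the scene. Friction and masses are not known exactly. Their poses are not given: they have to be found in the camera images.
- fixture: packing fixture fixed to the bench: black round base plate, 260 mm diameter, 10 mm thick; on it a grey seat pad, 110 mm diameter, top 20 mm above the bench; in the middle a steel spigot, 30 mm diameter, top 50 mm above the bench. Origin on the spigot's axis at bench level, z up, +x towards the yellow mark; may be turned any way
- mark (a point): middle of the yellow mark, a flat painted strip 20 mm wide on the base plate, running radially from 72 to 128 mm from the spigot's axis; this point is 100 mm from the axis along the fixture's +x, 11 mm above the bench
- flange: aluminium flange, 0.6 to 0.9 kg, lying loose on the seat pad: underside 20 mm, top 42 mm above the bench. Disc 140 mm diameter, 22 mm thick, bore 33 mm round the spigot (1.5 mm play all round), one notch in the rim, three ears. Origin at the centre of the underside, z up, +x through the notch, ears at +y, -x, -y. Turns only while pushed (a few newtons at an ear's side), stays where left
- notch (a point): mouth of the notch on the flange's rim, at the top face, 70 mm from the axis along the flange's +x; the notch is 36 mm wide at the rim, narrowing to 21 mm at its floor, 22 mm deep, right through the thickness; the flange has just this one
- ear (a point): top of the ear opposite the notch, 90 mm from the axis along the flange's -x. All three ears are alike: as thick as the disc, 36 mm wide, straight-sided out to 90 mm from the axis, rounded ends reaching 108 mm, a black bolt hole in each; 10 mm of free height between them and the base plate
- carton: closed brown carton 200 x 160 x 150 mm, bystander; origin at the centre of its underside
- parts_box: white, blue and red box 150 x 100 x 60 mm, bystander; origin at the centre of its underside
- wrap_roll: hand roll of stretch film standing upright, white, 90 mm diameter with a black handle on top, 175 mm tall, bystander; origin at the centre of its underside
- tape_gun: red and grey tape dispenser lying on its side, about 190 x 150 x 56 mm, bystander; origin under the centre of its tape roll
Not all that is in view belongs to the job. Several things have the shape of the flange; the one meant has the colours described above.

How it is judged:
At the end, for the whole second after the job is handed in: The middle of the notch's mouth is within 8.5 mm (about 7 degrees) of the centre line of the mark, on the mark's side; the flange lies flat on its seat (underside no more than 24 mm above the bench, tilt under 0.05 rad) around the spigot, at rest (y of notch in the frame of fixture between -0.0085 and 0.0085 m and x of notch in the frame of fixture above 0.06 m and height (world z) of flange below 0.024 m and angle between flange's own z axis and vertical below 0.05 rad and linear speed of flange below 0.01 m/s and angular speed of flange below 0.05 rad/s); the robot touches nothing.
It fails at once if the flange is lifted more than 15 mm off its seat (height (world z) of flange above 0.035 m).
It fails at once if a bystander is moved by more than 30 mm (distance of any of carton, parts_box, wrap_roll, tape_gun from where it was at the start of the episode above 0.03 m).
It also fails if it takes over 38 s, if anything falls off the work surface, if the arm or the gripper's body presses on something with over 40 N, if the wrist force passes 120 N, or if a joint passes its speed limit or range.

## Working session

There is one attempt and no reset: what is moved stays moved. The work goes in short steps, Python scripts to look and compute and a tool call to move; the robot and the scene stay as the last step left them, time stands still between calls to the robot, and variables do not carry over. Pictures are saved under pics/ and viewed, and the job is handed in when it is done.

Besides the shell and the picture viewer there is one more tool, called after "Emit:" as name([rows], argument=value, ...), one row to a line, values as JSON. send_rows: Moves the arm, as the interface text tells. Its arguments: {"type":"object","properties":{"rows":{"type":"array","items":{"type":"array"}}},"required":["rows"]}

```bash
mkdir -p pics; ls; cat > h.py <<'E'
from cell import env
import numpy as np, cv2
from scipy.spatial.transform import Rotation as R
def cam(n):
    o=env.get_obs(); c=env.read_camera(n)
    if n=="wrist":
        T=np.eye(4);T[:3,:3]=R.from_euler('xyz',o['orientation']).as_matrix();T[:3,3]=o['position']
        M=T@np.array(c['mount']);c['xyz']=M[:3,3];c['rotation']=M[:3,:3]
    return c
def ray(c,uv,z):
    K=np.array(c['intrinsics']);d=np.array(c['rotation'])@np.linalg.inv(K)@np.array([uv[0],uv[1],1.])
    p=np.array(c['xyz']);return p+d*(z-p[2])/d[2]
def proj(c,p):
    q=np.array(c['intrinsics'])@(np.array(c['rotation']).T@(np.array(p)-np.array(c['xyz'])));return q[:2]/q[2]
E
python3 - <<'E'
from h import *
print(env.get_obs())
for n in("top","scene"):
    c=cam(n);cv2.imwrite(f"pics/{n}0.png",c['image']);print(n,c['xyz'],c['rotation'],c['intrinsics'])
E
```

```text
pics
{'t': 0.0, 'q': array([ 0.99589889,  0.47777924,  0.02234881,  1.55645668, -0.01152737,
        1.10928035, -0.08308555]), 'qvel': array([-0.0004397 , -0.00061729,  0.00034513, -0.00051475, -0.00066956,
       -0.00016855,  0.00057739]), 'joint_efforts': array([ 9.93445838e-06, -5.82848632e+01,  1.53436270e+00, -2.72609657e+01,
       -5.43551543e-02,  1.68893026e-02,  1.67261724e-04]), 'position': array([ 0.30365074, -0.60253311,  0.40369338]), 'orientation': array([-1.57258844e+00, -1.12528015e-04, -2.67477939e+00]), 'ft_force': array([-0.42139595, -0.04255507, -0.52972076]), 'ft_torque': array([ 0.00445896, -0.00989863, -0.0187628 ]), 'finger_gap': 0.9978121731666182}
top [0.39311258 0.02301167 1.39635271] [-3.07540871e+00  2.84104071e-03 -1.57840695e+00] [[493.11499592   0.         322.87089249]
 [  0.         493.11499592 199.90385577]
 [  0.           0.           1.        ]]
scene [ 1.21378565 -0.06882459  1.15626654] [-2.55116636e+00  1.99315131e-03  1.44536115e+00] [[419.368092     0.         323.6272655 ]
 [  0.         419.368092   199.53229272]
 [  0.           0.           1.        ]]
```

```bash
sed -i 's/^    return c$/    else: c["rotation"]=R.from_euler("xyz",c["rotation"]).as_matrix()\n    return c/' h.py
```

```text
(no output)
```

View pics/top0.png

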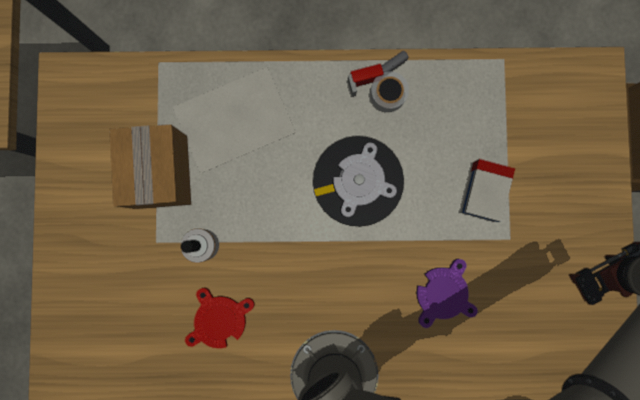

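View pics/scene0.png

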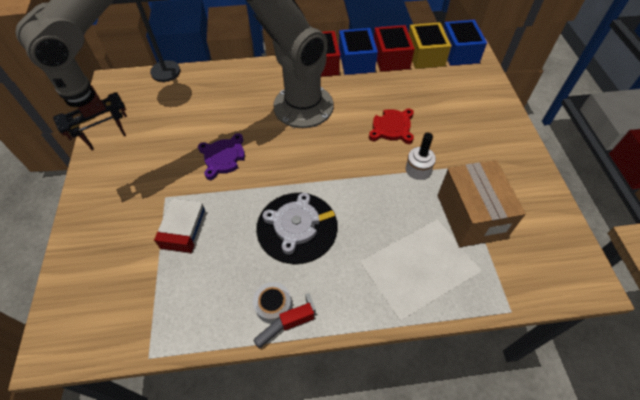

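```bash
python3 - <<'E'
from h import *
c=cam("top");im=c['image']
hsv=cv2.cvtColor(im,cv2.COLOR_BGR2HSV)
roi=np.zeros(im.shape[:2],np.uint8);cv2.circle(roi,(359,181),47,255,-1)
ye=cv2.inRange(hsv,(15,120,80),(40,255,255))&roi
m=cv2.moments(ye,True);u=(m['m10']/m['m00'],m['m01']/m['m00']);mk=ray(c,u,.011);print('mark',u,mk)
# base plate
dark=((hsv[...,2]<75)*255).astype(np.uint8)&roi
fl=((hsv[...,2]>95)&(hsv[...,1]<60)).astype(np.uint8)*255
cv2.circle(roi,(359,181),43,255,-1);r2=np.zeros_like(roi);cv2.circle(r2,(359,181),42,255,-1);fl&=r2
print(cv2.countNonZero(fl))
m=cv2.moments(fl,True);print('fl centroid',ray(c,(m['m10']/m['m00'],m['m01']/m['m00']),.042))
# base disc by ellipse of dark+others
d2=((hsv[...,2]<75)*255).astype(np.uint8);r3=np.zeros_like(roi);cv2.circle(r3,(359,181),55,255,-1);d2&=r3
cs,_=cv2.findContours(d2,cv2.RETR_EXTERNAL,cv2.CHAIN_APPROX_NONE);k=max(cs,key=cv2.contourArea)
e=cv2.fitEllipse(cv2.convexHull(k));print('base',e,ray(c,e[0],.01))
cv2.imwrite("pics/crop0.png",cv2.resize(im[125:240,300:420],None,fx=5,fy=5,interpolation=cv2.INTER_CUBIC))
E
```

```text
mark (324.10759493670884, 189.6772151898734) [0.51383091 0.02254198 0.011     ]
2390
fl centroid [ 0.53663502 -0.07989612  0.042     ]
base ((357.9670715332031, 180.80995178222656), (90.21678161621094, 90.61185455322266), 108.555908203125) [ 0.53829892 -0.07327902  0.01      ]
```

View pics/crop0.png

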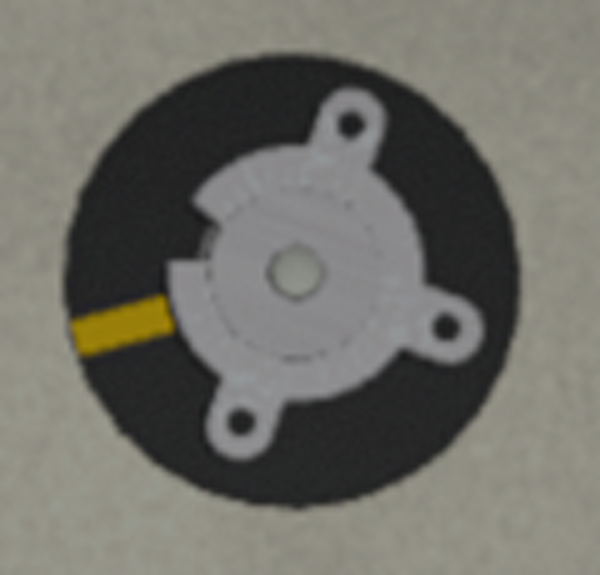

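```bash
cat >> h.py <<'E'
def flange(c,ctr,rad=47):
    "ear-hole centroids -> flange yaw (notch)"
    pass
E
python3 - <<'E'
from h import *
c=cam("top");f=lambda x,y:np.array([300+x/5-.4,125+y/5-.4])
S=ray(c,f(297,271),.05);A,B,C=[ray(c,f(*p),.04) for p in((351,124),(446,327),(240,422))]
mk=ray(c,(324.11,189.68),.011)
ctr=(A+C)/2
print('spigot',S,'A',A,'B',B,'C',C,'AC mid',ctr)
for n,p in zip('ABC',(A,B,C)): v=p-S;print(n,np.linalg.norm(v[:2]),np.degrees(np.arctan2(v[1],v[0])))
v=A-C;print('AC dir',np.degrees(np.arctan2(v[1],v[0])))
for s in (S,np.array([.5383,-.0733,0])):
    v=mk-s;print('mark dir',np.degrees(np.arctan2(v[1],v[0])),np.linalg.norm(v[:2]))
E
```

```text
spigot [ 0.53962778 -0.07340222  0.05      ] A [ 0.62246123 -0.10509928  0.04      ] B [ 0.50900739 -0.15593769  0.04      ] C [ 0.45741412 -0.04170236  0.04      ] AC mid [ 0.53993768 -0.07340082  0.04      ]
A 0.08869095404301222 -20.939858206614637
B 0.0880324512418562 -110.35468470177682
C 0.0881133687500781 158.91440940667306
AC dir -21.01248636017822
mark dir 105.05483037193319 0.09934730798203316
mark dir 104.32745837649409 0.09891168561770962
```

Emit:
send_rows([
  [[6, 9, 0], [0, 0, -0.15], 255],
  [[12, 18, 0], [0, 0, -0.3], 255],
  [[17, 26, 0], [0, 0, -0.45], 255],
  [[21, 32, 0], [0, 0, -0.6], 255],
  [[25, 38, 0], [0, 0, -0.75], 255],
  [[28, 42, 0], [0, 0, -0.83], 255],
  [[29.9, 45.1, 0], [0, 0, -0.83], 255],
  [[29.9, 45.1, 0], [0, 0, -0.83], 255],
])

```text
t: 1.2
position: [0.5807, -0.1841, 0.4041]
orientation: [-1.572, 0.0, 2.778]
ft_force: [-0.6, 0.1, -0.2]
finger_gap: 0.126
```

Emit:
send_rows([
  [[1.5, 2, 0], [0, 0, 0], 255],
  [[2.2, 3.2, -4], [0, 0, 0], 255],
  [[2.2, 3.2, -8], [0, 0, 0], 255],
  [[2.2, 3.2, -12], [0, 0, 0], 255],
  [[2.2, 3.2, -12], [0, 0, 0], 255],
  [[2.2, 3.2, -12], [0, 0, 0], 255],
])

```text
t: 1.95
position: [0.6033, -0.1524, 0.2855]
orientation: [-1.572, 0.002, 2.778]
ft_force: [-0.2, -0.2, -0.2]
finger_gap: 0.005
```

```bash
python3 - <<'E'
from h import *
for n in("top","scene","wrist"):
    c=cam(n);im=c['image']
    if n=='top': im=cv2.resize(im[100:260,260:460],None,fx=4,fy=4)
    if n=='scene': im=cv2.resize(im[140:290,200:400],None,fx=4,fy=4)
    cv2.imwrite(f"pics/{n}1.png",im)
    if n=='wrist': print(ray(c,(320,200),.042))
o=env.get_obs();print(o['t'],o['position'],o['orientation'],o['finger_gap'])
E
```

```text
[ 0.61377998 -0.16022917  0.042     ]
2.1 [ 0.60338719 -0.15239762  0.28616323] [-1.57241358  0.00336092  2.77802524] 0.005207689647943663
```

View pics/scene1.png

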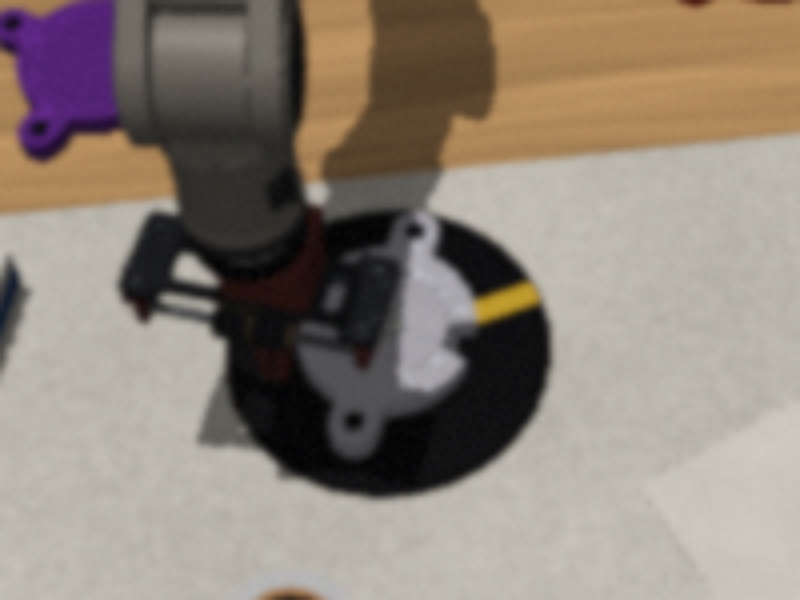

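View pics/wrist1.png

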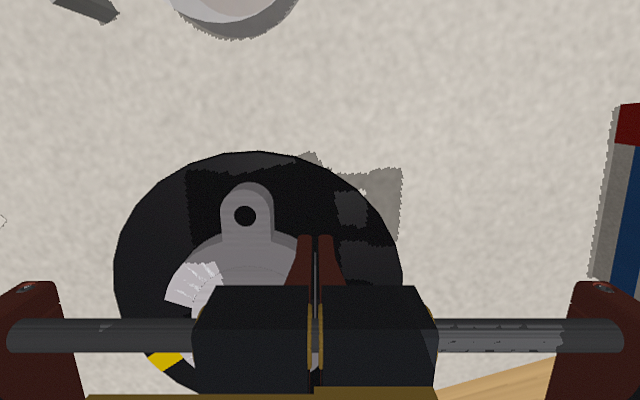

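Emit:
send_rows([
  [[0, 0, -3], [0, 0, 0], 255],
  [[0, 0, -6], [0, 0, 0], 255],
  [[0, 0, -7.8], [0, 0, 0], 255],
  [[0, 0, -7.8], [0, 0, 0], 255],
  [[0, 0, -7.8], [0, 0, 0], 255],
])

```text
t: 2.72
position: [0.604, -0.1525, 0.2093]
orientation: [-1.573, 0.005, 2.778]
ft_force: [-0.1, -0.5, 1.1]
finger_gap: 0.007
```

```bash
python3 - <<'E'
from h import *
o=env.get_obs();p=o['position'];print(p)
S=np.array([.539,-.0733])
c0=p[:2]-S
# waypoints: push along ear A; off = distance of tool axis behind ear centreline
for th,off in((-21,.032),(-10,.025),(0,.025),(5,.025),(8,.025),(11,.025),(14.5,.025),(14.5,.0315)):
    a=np.radians(th);u=np.array([np.cos(a),np.sin(a)]);t=np.array([-u[1],u[0]])
    print(th,off,np.round(100*(S+.088*u-off*t-p[:2]),2),round(np.radians(th+21),2))
E
```

```text
[ 0.60400962 -0.15253579  0.20934337]
-21 0.032 [0.57 1.78] 0.0
-10 0.025 [1.73 3.93] 0.19
0 0.025 [2.3  5.42] 0.37
5 0.025 [2.48 6.2 ] 0.45
8 0.025 [2.56 6.67] 0.51
11 0.025 [2.61 7.15] 0.56
14.5 0.025 [2.64 7.71] 0.62
14.5 0.0315 [2.81 7.08] 0.62
```

Emit:
send_rows([
  [[0.3, 0.9, 0], [0, 0, 0], 255],
  [[0.6, 1.8, 0], [0, 0, 0], 255],
  [[0.9, 2.4, 0], [0, 0, 0.05], 255],
  [[1.2, 2.9, 0], [0, 0, 0.1], 255],
  [[1.5, 3.4, 0], [0, 0, 0.15], 255],
  [[1.7, 3.9, 0], [0, 0, 0.19], 255],
  [[1.9, 4.4, 0], [0, 0, 0.25], 255],
  [[1.9, 4.4, 0], [0, 0, 0.25], 255],
])

```text
t: 3.72
position: [0.6233, -0.1079, 0.2092]
orientation: [-1.574, 0.005, 3.029]
ft_force: [-0.4, 0.6, -0.0]
finger_gap: 0.012
```

```bash
python3 - <<'E'
from h import *
for n in("top","scene","wrist"):
    c=cam(n);im=c['image']
    if n=='top': im=cv2.resize(im[125:240,300:420],None,fx=5,fy=5,interpolation=cv2.INTER_CUBIC)
    if n=='scene': im=cv2.resize(im[140:290,200:400],None,fx=4,fy=4)
    cv2.imwrite(f"pics/{n}2.png",im)
o=env.get_obs();print(o['t'],o['position'],o['orientation'],o['ft_force'])
E
```

```text
3.875 [ 0.62291394 -0.10818082  0.20913933] [-1.57331973  0.0047113   3.02758915] [-0.78544683  0.02693212 -0.38700496]
```

View pics/top2.png

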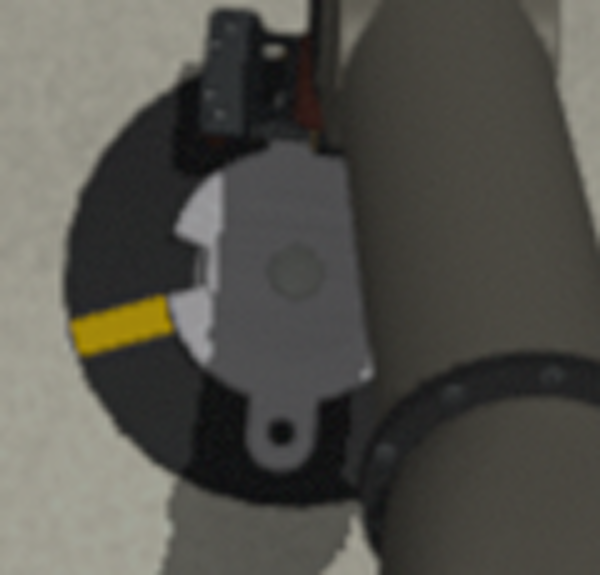

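View pics/wrist2.png

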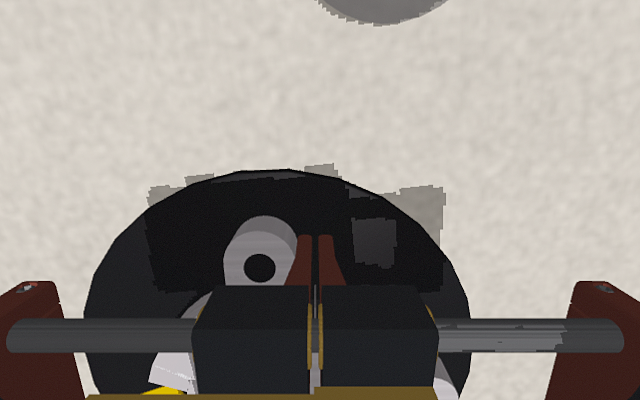

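```bash
python3 - <<'E'
from h import *
c=cam("top");S=np.array([.539,-.0733]);f=lambda x,y:np.array([300+x/5-.4,125+y/5-.4])
C=ray(c,f(281,432),.04)[:2]-S;aC=np.degrees(np.arctan2(C[1],C[0]))%360
thA=aC-180;print('C',aC,np.linalg.norm(C),'notch',aC-90)
p=env.get_obs()['position'][:2];a=np.radians(thA);u=np.array([np.cos(a),np.sin(a)]);t=np.array([-u[1],u[0]])
print('tool rel ear A', (p-S)@u,(p-S)@t)
off=-(p-S)@t
for d in(6,10,14,17,19,104.8-(aC-90)):
    a=np.radians(thA+d);u=np.array([np.cos(a),np.sin(a)]);t=np.array([-u[1],u[0]])
    print(round(d,1),np.round(100*(S+.088*u-off*t-p),2),round(np.radians(d),2))
E
```

```text
C 174.05011761700223 0.08774236949134494 notch 84.05011761700223
tool rel ear A 0.08702264871369948 -0.02606224372379647
6 [0.42 0.9 ] 0.1
10 [0.58 1.52] 0.17
14 [0.69 2.15] 0.24
17 [0.75 2.62] 0.3
19 [0.78 2.94] 0.33
20.7 [0.79 3.22] 0.36
```

Emit:
send_rows([
  [[0.2, 0.5, 0], [0, 0, 0.05], 255],
  [[0.4, 0.9, 0], [0, 0, 0.1], 255],
  [[0.5, 1.3, 0], [0, 0, 0.14], 255],
  [[0.6, 1.7, 0], [0, 0, 0.19], 255],
  [[0.7, 2.1, 0], [0, 0, 0.24], 255],
  [[0.7, 2.5, 0], [0, 0, 0.28], 255],
  [[0.8, 2.9, 0], [0, 0, 0.33], 255],
  [[0.8, 2.9, 0], [0, 0, 0.33], 255],
])

```text
t: 4.92
position: [0.631, -0.0785, 0.2092]
orientation: [-1.574, 0.005, -2.924]
ft_force: [-0.4, -0.1, -0.2]
finger_gap: 0.008
```

```bash
python3 - <<'E'
from h import *
c=cam("top");im=c['image']
cv2.imwrite(f"pics/top3.png",cv2.resize(im[125:240,300:420],None,fx=5,fy=5,interpolation=cv2.INTER_CUBIC))
o=env.get_obs();print(o['t'],o['position'],o['orientation'],o['ft_force'])
E
```

```text
4.975 [ 0.63109586 -0.07850166  0.20921234] [-1.57401273  0.00543595 -2.92501032] [-0.25807163  0.26672855 -0.37625595]
```

View pics/top3.png

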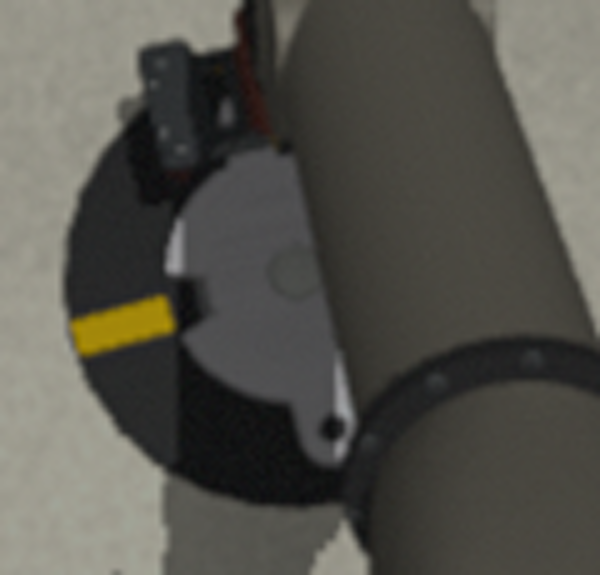

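Emit:
send_rows([
  [[0, 0.15, 0], [0, 0, 0.02], 255],
  [[0, 0.3, 0], [0, 0, 0.03], 255],
  [[0, 0.3, 0], [0, 0, 0.03], 255],
  [[0.2, -0.8, 0], [0, 0, 0.03], 255],
  [[0.3, -1.5, 0], [0, 0, 0.03], 255],
  [[0.3, -1.5, 4], [0, 0, 0.03], 255],
  [[0.3, -1.5, 9], [0, 0, 0.03], 255],
  [[0.3, -1.5, 15], [0, 0, 0.03], 255],
])

```text
t: 5.98
position: [0.6337, -0.0941, 0.36]
orientation: [-1.575, 0.004, -2.896]
ft_force: [0.8, 0.1, -0.6]
finger_gap: 0.006
```

Emit:
send_rows([
  [[0, -5, 2], [0, 0, 0], 255],
  [[0, -10, 2], [0, 0, 0], 255],
  [[-2, -15, 2], [0, 0, 0], 255],
  [[-4, -20, 2], [0, 0, 0], 255],
  [[-7, -25, 2], [0, 0, 0], 255],
  [[-10, -30, 2], [0, 0, 0], 255],
  [[-10, -30, 2], [0, 0, 0], 255],
  [[-10, -30, 2], [0, 0, 0], 255],
])

```text
t: 6.98
position: [0.5338, -0.394, 0.3799]
orientation: [-1.576, 0.004, -2.896]
ft_force: [-0.0, 0.4, 0.2]
finger_gap: 0.002
```

```bash
python3 - <<'E'
from h import *
for n in("top","scene"):
    c=cam(n);im=c['image'];cv2.imwrite(f"pics/{n}4f.png",im)
    if n=='top': im=cv2.resize(im[125:240,300:420],None,fx=5,fy=5,interpolation=cv2.INTER_CUBIC)
    else: im=cv2.resize(im[170:280,240:360],None,fx=5,fy=5,interpolation=cv2.INTER_CUBIC)
    cv2.imwrite(f"pics/{n}4.png",im)
o=env.get_obs();print(o['t'],o['position'],o['orientation'],o['ft_force'])
E
```

```text
7.075 [ 0.53486117 -0.39247357  0.37997187] [-1.5757237   0.00474085 -2.89306015] [0.85233018 1.48601113 0.64751334]
```

View pics/top4.png

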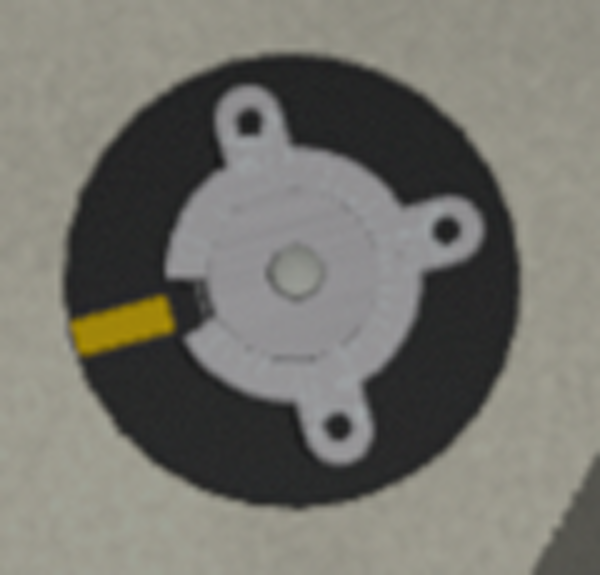

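View pics/scene4.png

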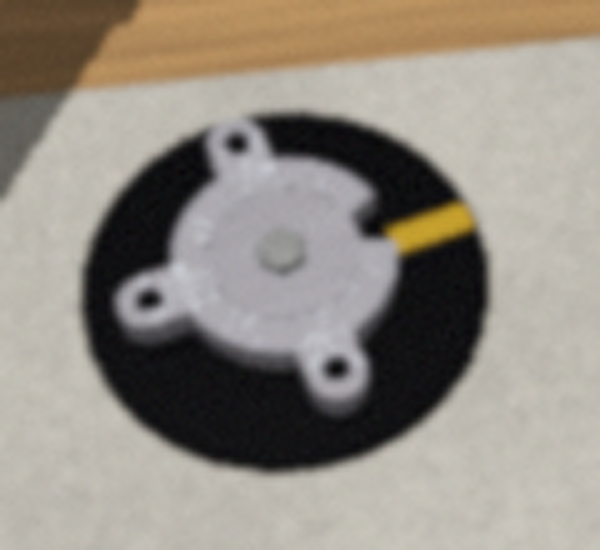

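View pics/top4f.png

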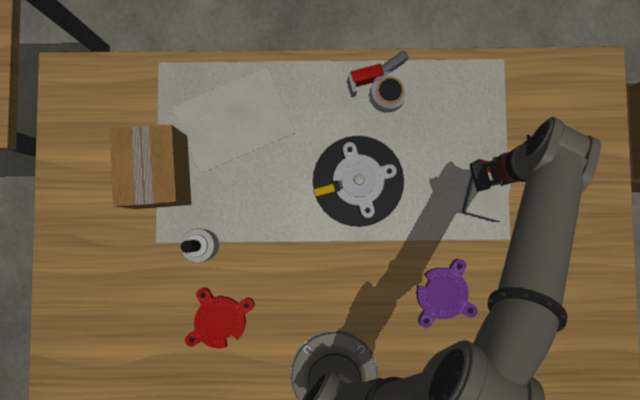

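Ear holes are now at (249,122), (446,230) and (339,426) in the crop. The yellow mark appears in line with the notch. I'll check the numbers.

```bash
python3 - <<'E'
from h import *
c=cam("top");f=lambda x,y:np.array([300+x/5-.4,125+y/5-.4])
P=[ray(c,f(*p),.042)[:2] for p in((249,122),(446,230),(339,426))]
ctr=(P[0]+P[2])/2;print('ctr',ctr)
ang=lambda v:np.degrees(np.arctan2(v[1],v[0]))
n1=ang(P[0]-P[2])+90;n2=ang(ctr-P[1]);print('notch',n1,n2)
# mark axis from its own mask (minAreaRect ends) and via both centres
hsv=cv2.cvtColor(c['image'],cv2.COLOR_BGR2HSV);ye=cv2.inRange(hsv,(15,120,80),(40,255,255));r=np.zeros_like(ye);cv2.circle(r,(359,181),50,255,-1);ye&=r
pts=np.array([ray(c,(x,y),.011)[:2] for y,x in np.argwhere(ye)],np.float32)
l=cv2.fitLine(pts,cv2.DIST_L2,0,.01,.01).ravel();print('mark line dir',ang(l[:2])%180)
m=pts.mean(0)
for S in(np.array([.539,-.0733]),ctr):
    x=(m-S)/np.linalg.norm(m-S);y=np.array([-x[1],x[0]])
    for n in(n1,n2):
        q=ctr+.07*np.array([np.cos(np.radians(n)),np.sin(np.radians(n))]);print('mark dir',ang(x),'notch xy mm',1e3*(q-S)@x,1e3*(q-S)@y)
# second view: scene
s=cam("scene");g=lambda x,y:np.array([240+x/5-.4,170+y/5-.4])
Q=[ray(s,g(*p),.042)[:2] for p in((336,367),(148,299),(236,143))];cc=(Q[0]+Q[2])/2
print('scene notch',ang(Q[0]-Q[2])+90,ang(cc-Q[1]),cc)
print(env.get_obs()['t'],env.get_obs()['qvel'].round(3))
E
```

```text
ctr [ 0.53919804 -0.07220033]
notch 105.72241346007044 105.51144937830031
mark line dir 104.49007
mark dir 104.75373373472142 notch xy mm 71.00297854747795 0.7118452812262488
mark dir 104.75373373472142 notch xy mm 71.00686143568794 0.45413342835161724
mark dir 105.0291991813334 notch xy mm 69.99487666821999 0.8469003487273721
mark dir 105.0291991813334 notch xy mm 69.9975204946882 0.5891728063215741
scene notch 105.53712744805063 105.33333170010458 [ 0.53706565 -0.07059742]
7.175 [ 0.001 -0.     0.008 -0.     0.    -0.001  0.001]
```

```bash
python3 -c "
from h import *
print(env.get_obs()['ft_force']);print(env.job_done())"
```

```text
[-0.53860542  0.00223705 -0.06140143]
the job is handed in; nothing more can be done
None
```

I turned the flange about 36° on its spigot, so its notch now faces the yellow mark, and handed the job in. I pushed the side of one ear with the shut gripper, then drew the arm back clear.

- **Alignment:** in the last top view the notch points at 105.5–105.7° and the mark at 104.5–105.0°. The middle of the notch's mouth is therefore about 0.5–0.9 mm off the mark's centre line, against the 8.5 mm allowed. The scene camera gave 105.3–105.5°, which agrees.
- **Flange and bystanders:** in both views the flange looks flat on its seat, though I did not measure its tilt. In the top view the carton, wrap roll and tape dispenser look unmoved. The raised arm partly hides the parts box there, but the gripper tip was about 0.2 m above the bench and the box is 60 mm tall.
- **Time and force:** I handed in at about 7.2 s, with the arm still and the wrist force under 1 N. No check failed.

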